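# Build up the castle-hill model

### The job

Build the castle-hill model on its plywood baseboard, level by level, finishing each level before the next: first the long lower slope, lying on its pencil outline with its narrow end on the outline's narrow end; then, on top of it, the long oval upper slope and, at the narrow end, the small round knoll, each on its own pencil outline; then the short oval summit on the upper slope, and last the tube tower standing upright in the middle of the summit. Each piece goes flat and in line with its outline; leave the glue pot, the paper cup and the small tan tape roll where they are.

Things in the scene. Friction and masses are not known exactly. Their poses are not given: they have to be found in the camera images.
- baseboard: Plywood baseboard, 220 x 110 x 10 mm, fixed to the table, its place and yaw vary. Origin at the centre of its underside, x along its length, z up. The lower slope's pencil outline on its top (z = 10 mm) is centred on the origin, long axis along x, narrow end towards +x (two straight pencil lines run along its long edges).
- lower_slope_centre (a point): Lower slope: loose flat grey-board layer, 170 x 64 x 15 mm, 90 g. Sides parallel (64 mm) from x = -53 to +13 mm, broad round end at x = -85, tapering to a round narrow end 48 mm wide at x = +85. Point at mid-length, mid-width, half-way up; x towards the narrow end. Pencil outlines on its top: the upper slope's, centred at x = -28 mm, long axis along x; the knoll's circle, centred at x = +58 mm.
- upper_slope_centre (a point): Upper slope: flat oval layer of grey board with parallel sides and round ends, 96 x 54 x 15 mm, 45 g; loose on the table. Point at its centre, half-way up; x along its length, z up; both ends are alike (either way round will do). On its top, in the middle, lies the pencil outline of the summit, long axis along x.
- summit_centre (a point): Summit: short oval layer of grey board with parallel sides (straight over the middle 20 mm) and round ends, 64 x 44 x 15 mm, 28 g; loose on the table. Point at its centre, half-way up; x along its length, z up; both ends are alike. A pencil circle of 36 mm in the middle of its top marks the tower's place.
- knoll_centre (a point): Knoll: round disc of grey board, 36 mm across, 15 mm thick, 15 g; loose on the table. Point at its centre, half-way up; z up.
- tower_centre (a point): Tower: upright brown cardboard tube with a notched (battlemented) top, 36 mm across, 60 mm tall, 40 g; loose, standing on the table. Point at its centre, half-way up (30 mm above its foot); z up.
- glue_pot: White glue pot with lid, 58 mm across, about 62 mm tall, loose, not to be disturbed. Origin at the centre of its underside.
- paper_cup: Empty white paper cup, 66 mm across the rim, 64 mm tall, light, loose, not to be disturbed. Origin at the centre of its underside.
- small_tape: Small roll of tan tape lying flat, 66 mm across, 19 mm tall, loose, not to be disturbed. Origin at the centre of its underside.
Mind the look-alikes: they are no part of the job. What is shaped like the part that bears upper_slope_centre but purple or turquoise is not meant. Leave any green look-alike of the part that bears lower_slope_centre alone.

How it is judged:
By the outcome, as a careful person would: the job done as asked, in the order asked, and still so for the second after the job is handed in, with the robot touching nothing.
It also fails if it takes over 138 s, if anything falls off the work surface, if the arm or the gripper's body presses on something with over 40 N, if the wrist force passes 120 N, or if a joint passes its speed limit or range.

### The arm

A 6-joint arm with a two-finger parallel gripper is mounted at the origin on the work surface. World frame = base frame: x ahead of the robot, y to its left, z up, the work surface at z = 0. Lengths are in m, angles in rad, forces in N, time in s.
With the tool pointing down it reaches from about 0.3 to 0.775 m from the base axis. Payload 14.6 kg.
Tool frame: the origin (TCP) lies midway between the tips of the shut fingers; the grasp point (between the pads) lies behind it (robot.grip_point_offset is the z of the grasp point in the tool frame, in m); z points along the fingers, y is the line along which they close (so a half turn about z gives the same grasp; the last joint's range is limited). The gripper opens to 94 mm and grips with 3 to 60 N. Pads are 16 mm wide; open, the fingers measure 119 mm over their backs; the gripper's body (75 mm by 177 mm) begins 78 mm behind the grasp point.
Start: joints at [1.227, 0.3, 1.521, -0, 1.321, -0.067], TCP at [0.15, 0.529, 0.205] pointing down, gripper open.
Joint ranges: [-3.03, 3.03], [-0.79, 2.21], [0.23, 2.52], [-1.04, 4.18], [0, 3.07], [-2.55, 2.55]. Speed limits (rad/s): [2.22, 2.22, 2.57, 3.14, 3.14, 3.14].

### API

Orientations are given as [roll, pitch, yaw] about the fixed x, y, z axes, in that order (R = Rz(yaw) Ry(pitch) Rx(roll)).
In Python, from workcell import robot gives the robot as it stands.
- The arm moves only by the tool servo_tool, never from a script. Its argument "increments" is a list of rows, each a list of 2 entries, a list of its own where there are three numbers: the shift along the tool's x, y, z in cm, then the turn about the tool's z in degrees. In form: [[[dx, dy, dz], twist], ...]. A call has 1 to 8 rows; each row is the pose to reach, as a shift and turn from the pose commanded when the call began, along the tool's axes at that moment; what a row does not reach only later rows make up. A row lasts 1/12 s, in which the tool goes at most 41.7 mm and 7.16 degrees, less where a joint would pass 70% of its speed; a pose out of reach is approached as far as the arm can. A call with a gripper value outside its range is refused whole. "gripper" is the closure, from 0 (fully open) to 1 (shut), set as the call begins (left out, the last holds). The fingers move at their own pace and stop on an object; "squeeze" is the grip in N (left out, the last holds). Time passes only in rows, so rows that repeat a pose let the fingers close. It gives the time, the measured TCP pose, the force, the opening and the grip force at its end, in the units of the state.
- robot.get_state(): the state, without advancing time (a new reading comes with each control period).
- robot.read_camera(name): name is "side" or "top" or "wrist"; returns a dict with "img" (420x560x3 uint8, red, green, blue), "mtx" (3x3 intrinsics, pixels), "R" (3x3) and "t" (3): a world point X has camera coordinates R X + t; the wrist camera has in their place "mount" (4x4, takes a point from camera to tool coordinates, whose origin is the TCP and whose axes are the flange's). Camera axes: x right, y down, z forward; pixel columns grow to the right and rows downward; lengths in m; the calibration is good to about 2 mm. The wrist camera is an equidistant fisheye: a pixel r from the principal point sees the ray r / f radians off the axis. A picture is of the moment at which its call begins: read the wrist's pose just before it. There is no depth.
- robot.close_job(): hands the job in; it is judged then, once.
Trained networks look in the newest picture that a camera, given by its name, has taken for a name from the list of things; names that differ only in an ending like _2 or _b are one class to them, and where a whole thing is asked for, a point or a joint stands for the part that bears it (a point fixed in the world has none). Each returns a list of dicts, best first, with "conf" (0 to 1); they miss things now and then, are a little off and sometimes report something else, mostly with a low value. They report only what shows in the picture. A call takes as long as a camera call. They do not tell look-alikes from the thing itself.
- robot.look_for(query, camera): "location" ([x, y, z] in m, in world coordinates, good to about 4 mm: the middle of the surface that is visible of it).
- robot.regions_of(query, camera): "region" (420x560 bool, what is visible of it).
The state is a dict: "time": time; "qpos": joint angles; "joint_velocities": joint speeds; "joint_torque": joint torques, N m; "tool_pos": TCP position; "tcp_rot": TCP orientation; "contact_force": force on the tool from outside, world axes, zero at the start; "ft_torque": the same for the moment, N m; "width": opening from 0.0 (shut) to 1.0 (fully open); "gripper_force": force on a finger pad.
Only numpy, scipy, OpenCV 4.12 (cv2) and the standard library are available. Lean on these libraries where they do the work, as an engineer would, in place of code of your own. Each camera call takes 0.05 s, during which the arm holds its last target. There are 200 camera calls.

## Working session

There is one attempt and no reset: what is moved stays moved. The work goes in short steps, Python scripts to look and compute and a tool call to move; the robot and the scene stay as the last step left them, time stands still between calls to the robot, and variables do not carry over. Pictures are saved under pics/ and viewed, at most 17 in all, crops included, and the job is handed in when it is done.

Besides the shell and the picture viewer there is one more tool, called after ">>>" as name([rows], argument=value, ...), one row to a line, values as JSON. servo_tool: Moves the arm, as the interface text tells. Its arguments: {"type":"object","properties":{"increments":{"type":"array"},"gripper":{"type":"number"},"squeeze":{"type":"number"}},"required":["increments"]}

```bash
ls; mkdir -p pics; python3 - <<'E'
from workcell import robot
import cv2,json
print(robot.get_state(), robot.grip_point_offset)
for c in ["top","side"]:
    d=robot.read_camera(c); cv2.imwrite(f"pics/{c}0.png",d["img"][:,:,::-1]); print(c,d["mtx"].tolist(),d["R"].tolist(),d["t"].tolist())
    for n in ["baseboard","lower_slope_centre","upper_slope_centre","summit_centre","knoll_centre","tower_centre","glue_pot","paper_cup","small_tape"]:
        print(n,[(round(r["conf"],2),[round(float(v),3) for v in r["location"]]) for r in robot.look_for(n,c)[:4]])
E
```

```text
pics
{'time': 0.0, 'qpos': array([ 1.22741823e+00,  3.00457697e-01,  1.52157536e+00,  5.93531218e-06,
        1.32071792e+00, -6.66381169e-02]), 'joint_velocities': array([ 0.00152808,  0.00124774, -0.00035209,  0.00110686, -0.00087821,
       -0.00102187]), 'joint_torque': array([-1.30441786e-04, -5.31802976e+01, -3.52743852e+01,  7.08482321e-02,
        2.43696116e-02, -1.10207927e-04]), 'tool_pos': array([0.1502036 , 0.52881673, 0.20489611]), 'tcp_rot': array([-3.14043728e+00, -8.28677118e-05,  2.86485115e+00]), 'contact_force': array([ 0.70778357, -0.56062   , -0.05673563]), 'ft_torque': array([0.01095005, 0.01441856, 0.02602388]), 'gripper_force': 0.0, 'width': 1.0017547174279244} -0.0188
top [[430.79177462016867, 0.0, 282.35067509573923], [0.0, 430.79177462016867, 212.05920637649027], [0.0, 0.0, 1.0]] [[-0.018681426164441132, -0.9998022824765711, 0.006811774445818084], [-0.9954733621081688, 0.017964686958792685, -0.09332767732848933], [0.09318685341570757, -0.008524434122612003, -0.9956121455533616]] [0.04167579594474713, 0.4971105158555864, 1.0454547176828464]
baseboard [(0.76
[... 809 characters left out ...]
-0.49429107265539923, -0.7678040854974166]] [0.3976999575462907, 0.24350077584036695, 1.4865250223672217]
baseboard [(0.87, [0.519, 0.203, 0.011]), (0.48, [0.518, -0.187, 0.02])]
lower_slope_centre [(0.72, [0.517, -0.185, 0.015])]
upper_slope_centre [(0.95, [0.71, 0.137, 0.014]), (0.91, [0.438, 0.502, 0.015]), (0.58, [0.466, 0.388, 0.013]), (0.23, [0.673, -0.006, 0.037])]
summit_centre [(0.54, [0.455, -0.362, 0.018])]
knoll_centre [(0.46, [0.442, -0.004, 0.012])]
tower_centre [(0.52, [0.67, -0.006, 0.042])]
glue_pot [(0.79, [0.562, -0.385, 0.039]), (0.3, [0.589, 0.367, 0.038])]
paper_cup [(0.88, [0.589, 0.368, 0.037])]
small_tape [(0.84, [0.544, 0.005, 0.024]), (0.5, [0.455, -0.364, 0.016])]
```

View pics/top0.png

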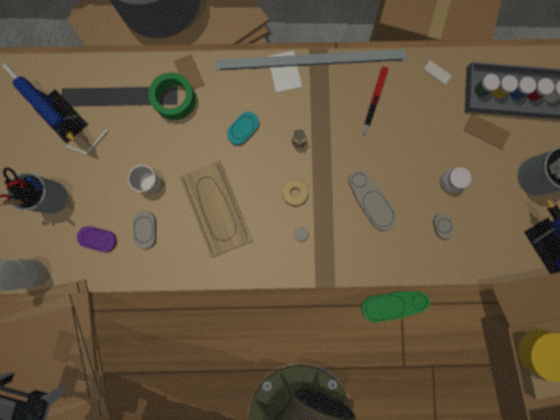

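View pics/side0.png

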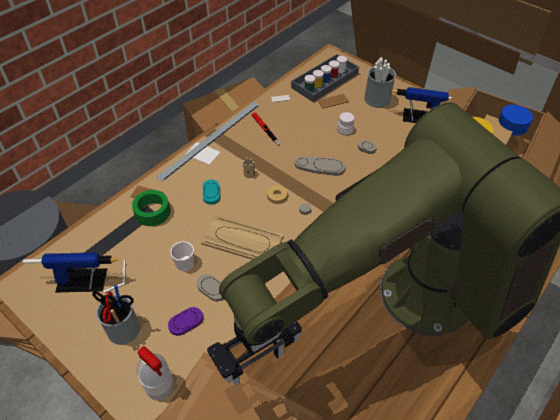

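The top picture shows the board at (216,208), and the grey lower slope at (375,202) with its narrow (knoll) end up-left at (358,179). The upper slope is at (145,229), summit (443,226), knoll (301,234) and tower (299,138). The side picture agrees. Purple, turquoise and green are look-alikes.

```bash
cat > h.py <<'E'
import numpy as np, cv2
from workcell import robot
from scipy.spatial.transform import Rotation as Ro
def cam(name):
    s=robot.get_state(); d=robot.read_camera(name)
    if name=="wrist":
        T=np.eye(4); T[:3,:3]=Ro.from_euler("xyz",s["tcp_rot"]).as_matrix(); T[:3,3]=s["tool_pos"]
        W=np.linalg.inv(T@d["mount"]); d["R"],d["t"]=W[:3,:3],W[:3,3]
    d["name"]=name; return d
def proj(d,X):
    c=np.asarray(X)@d["R"].T+d["t"]; K=d["mtx"]
    if d["name"]=="wrist":
        r=np.linalg.norm(c[...,:2],axis=-1); th=np.arctan2(r,c[...,2]); u=c[...,:2]*(th/np.maximum(r,1e-9))[...,None]
    else: u=c[...,:2]/c[...,2:]
    return u*[K[0,0],K[1,1]]+[K[0,2],K[1,2]]
def rect(d,c,z,half=.12,res=.0005,img=None):
    """Orthographic view of plane z: column -> -y, row -> -x (as the top camera), centre c."""
    n=int(2*half/res); g=(np.arange(n)+.5)*res-half
    Y,X=np.meshgrid(c[1]-g,c[0]-g); p=proj(d,np.stack([X,Y,np.full_like(X,z)],-1)).astype(np.float32)
    return cv2.remap(d["img"] if img is None else img,p[...,0],p[...,1],cv2.INTER_LINEAR)
def mask_fit(d,q,c,z,half=.12,res=.0005):
    """regions near c, put on plane z: list of conf, centre, yaw(long axis, deg), sizes, centroid"""
    o=[]
    for r in robot.regions_of(q,d["name"]):
        m=rect(d,c,z,half,res,r["region"].astype(np.uint8)*255)>127
        cs=cv2.findContours(m.astype(np.uint8),0,2)[0]
        if not cs or m.sum()<500: continue
        k=max(cs,key=cv2.contourArea); (u,v),(w,h),a=cv2.minAreaRect(k); b=cv2.boxPoints(((u,v),(w,h),a))
        M=cv2.moments(k); w2=lambda u,v:np.round([c[0]+half-v*res,c[1]+half-u*res],4)
        e=max([b[1]-b[0],b[2]-b[1]],key=np.linalg.norm); yaw=np.degrees(np.arctan2(-e[0],-e[1]))%180
        o.append((round(r["conf"],2),w2(u,v),round(yaw,1),np.round(sorted([w*res,h*res]),4),w2(M["m10"]/M["m00"],M["m01"]/M["m00"])))
    return o
def move(x,y,z,yaw):
    """increments (cm, deg) from the measured pose to TCP x,y,z with tool-x along yaw (deg)"""
    s=robot.get_state(); R=Ro.from_euler("xyz",s["tcp_rot"]).as_matrix()
    cur=np.degrees(np.arctan2(R[1,0],R[0,0])); out=np.round(R.T@(np.array([x,y,z])-s["tool_pos"])*100,2)
    return out,round((cur-yaw+180)%360-180,1),"pos",np.round(s["tool_pos"],4),"yaw",round(cur,1),"q6",round(s["qpos"][5],2)
E
python3 - <<'E'
from h import *
d=cam("top"); ims=[]
for q,c,z in [("baseboard",(.51,.2),.01),("lower_slope_centre",(.52,-.19),.015),("upper_slope_centre",(.46,.38),.015),("summit_centre",(.456,-.367),.015),("knoll_centre",(.44,-.008),.015),("tower_centre",(.67,-.008),.06)]:
    print(q,mask_fit(d,q,c,z))
a=[rect(d,(.51,.2),.01,.13,.00065),rect(d,(.52,-.19),.015,.13,.00065)]
cv2.imwrite("pics/r.png",np.hstack(a)[:,:,::-1])
E
```

```text
baseboard [(0.93, array([0.512, 0.201]), np.float32(21.4), array([0.1127, 0.2226]), array([0.5118, 0.2011]))]
lower_slope_centre [(0.68, array([ 0.5247, -0.1908]), np.float32(32.3), array([0.0712, 0.1717]), array([ 0.5225, -0.1929]))]
upper_slope_centre [(0.98, array([0.4628, 0.3782]), np.float32(0.0), array([0.0595, 0.0965]), array([0.4611, 0.3779])), (0.88, array([0.4371, 0.4758]), np.float32(77.6), array([0.0546, 0.0615]), array([0.4373, 0.4758]))]
summit_centre [(0.73, array([ 0.4568, -0.368 ]), np.float32(0.0), array([0.052 , 0.0625]), array([ 0.4565, -0.3685]))]
knoll_centre [(0.67, array([ 0.4442, -0.0115]), np.float32(90.0), array([0.0345, 0.035 ]), array([ 0.4438, -0.0116])), (0.18, array([0.5375, 0.0012]), np.float32(90.0), array([0.045 , 0.0655]), array([0.5402, 0.0011]))]
tower_centre [(0.7, array([ 0.675 , -0.0098]), np.float32(0.0), array([0.0385, 0.052 ]), array([ 0.6751, -0.0099]))]
```

View pics/r.png

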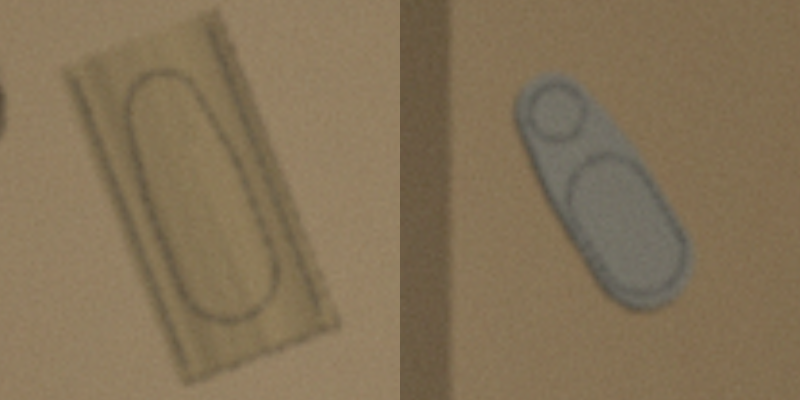

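Both narrow ends point up and slightly left in the picture (board about yaw 21°, slope about 31°). I'm moving over the lower slope for a close look.

```bash
cat >> h.py <<'E'
def plan(x,y,z,yaw,n=None):
    """split the move into n calls of <=8 rows, printing each call's end increment"""
    s=robot.get_state(); R=Ro.from_euler("xyz",s["tcp_rot"]).as_matrix(); p=s["tool_pos"]
    cur=np.degrees(np.arctan2(R[1,0],R[0,0])); dw=(yaw-cur+180)%360-180; D=np.array([x,y,z])-p
    rows=max(np.linalg.norm(D)/.04,abs(dw)/7); n=n or int(np.ceil(rows/8))
    print("pos",np.round(p,4),"yaw",round(cur,1),"q1,q6",np.round(s["qpos"][[0,5]],2),"rows",round(rows,1))
    for i in range(n):
        a=np.radians(cur+dw*i/n); Q=np.array([[np.cos(a),np.sin(a),0],[np.sin(a),-np.cos(a),0],[0,0,-1]])
        print(np.round(Q.T@D/n*100,2),round(-dw/n,1))
E
python3 -c "
from h import *
print(cam('wrist')['mount'].round(3).tolist())
plan(.50,-.2,.2,31)"
```

```text
[[-0.001, -0.971, -0.239, 0.068], [1.0, -0.001, 0.0, 0.0], [-0.0, -0.239, 0.971, -0.179], [0.0, 0.0, 0.0, 1.0]]
pos [0.1503 0.529  0.2055] yaw 164.1 q1,q6 [ 1.23 -0.07] rows 20.2
[-17.85 -20.19   0.18] 44.4
[-26.88  -1.94   0.18] 44.4
[-20.57  17.41   0.18] 44.4
```

>>> servo_tool([
  [[-17.9,-20.2,0.2],44.4],
  [[-17.9,-20.2,0.2],44.4],
  [[-17.9,-20.2,0.2],44.4],
  [[-17.9,-20.2,0.2],44.4],
  [[-17.9,-20.2,0.2],44.4],
  [[-17.9,-20.2,0.2],44.4],
  [[-17.9,-20.2,0.2],44.4],
])

```text
time: 1.98
tool_pos: [0.2681, 0.2829, 0.2036]
tcp_rot: [3.141, 0.0, 2.081]
contact_force: [-0.1, 1.3, 1.0]
width: 0.998
gripper_force: 0.0
```

>>> servo_tool([
  [[-26.9,-1.9,0.2],44.4],
  [[-26.9,-1.9,0.2],44.4],
  [[-26.9,-1.9,0.2],44.4],
  [[-26.9,-1.9,0.2],44.4],
  [[-26.9,-1.9,0.2],44.4],
  [[-26.9,-1.9,0.2],44.4],
  [[-26.9,-1.9,0.2],44.4],
])

```text
time: 2.57
tool_pos: [0.3853, 0.0394, 0.2017]
tcp_rot: [3.141, 0.0, 1.305]
contact_force: [0.4, 1.2, 0.4]
width: 0.999
gripper_force: 0.0
```

>>> servo_tool([
  [[-20.6,17.4,0.2],44.4],
  [[-20.6,17.4,0.2],44.4],
  [[-20.6,17.4,0.2],44.4],
  [[-20.6,17.4,0.2],44.4],
  [[-20.6,17.4,0.2],44.4],
  [[-20.6,17.4,0.2],44.4],
  [[-20.6,17.4,0.2],44.4],
  [[-20.6,17.4,0.2],44.4],
])

```text
time: 3.23
tool_pos: [0.5011, -0.2038, 0.1986]
tcp_rot: [-3.141, 0.001, 0.535]
contact_force: [-0.6, -0.1, -1.2]
width: 1.0
gripper_force: 0.0
```

```bash
cat >> h.py <<'E'
from scipy.optimize import minimize
SH=dict(lower=[(-53,32),(13,32),(61,24)],upper=[(-21,27),(21,27)],summit=[(-10,22),(10,22)],knoll=[(0,18)])
def outline(s):
    t=np.linspace(0,2*np.pi,120); p=np.concatenate([np.c_[x+r*np.cos(t),r*np.sin(t)] for x,r in SH[s]])
    h=cv2.convexHull(p.astype(np.float32))[:,0]; h=np.vstack([h,h[:1]]); L=np.r_[0,np.cumsum(np.linalg.norm(np.diff(h,axis=0),axis=1))]
    q=np.linspace(0,L[-1],300); return np.c_[np.interp(q,L,h[:,0]),np.interp(q,L,h[:,1])]/1000
def fit(d,s,x,y,yaw,z,kind,save=None,half=.11,res=.0005):
    """kind 'line': pencil outline; 'edge': rim of a grey (unsaturated) piece. -> x,y,yaw,score"""
    im=rect(d,(x,y),z,half,res); f=im.astype(np.float32)
    if kind=="line":
        g=cv2.cvtColor(im,6); e=cv2.morphologyEx(cv2.GaussianBlur(g,(0,0),1.5),cv2.MORPH_BLACKHAT,np.ones((15,15))).astype(np.float32)
    else:
        sat=cv2.GaussianBlur((f[...,0]-f[...,2])/(f.sum(2)+1)*300,(0,0),2); e=np.hypot(cv2.Sobel(sat,5,1,0),cv2.Sobel(sat,5,0,1))
    e=[cv2.GaussianBlur(e,(0,0),k) for k in (8,2)]; O=outline(s)
    def px(v,o=O):
        a=np.radians(v[2]); P=o@np.array([[np.cos(a),np.sin(a)],[-np.sin(a),np.cos(a)]])+np.array(v[:2])/1000
        return np.c_[(half-P[:,1])/res,(half-P[:,0])/res].astype(np.float32)
    v=[0,0,yaw]
    for E in e:
        cost=lambda v:-float(cv2.remap(E,px(v)[None],None,cv2.INTER_LINEAR).mean())
        v=minimize(cost,v,method="Nelder-Mead",options=dict(initial_simplex=np.array(v)+np.array([[0,0,0],[4,0,0],[0,4,0],[0,0,5]]))).x
    if save:
        cv2.polylines(im,[px(v).astype(int)],True,(255,0,0),1); cv2.imwrite(save,im[:,:,::-1])
    return np.round([x+v[0]/1000,y+v[1]/1000,v[2],-cost(v)],4)
E
python3 - <<'E'
from h import *
d=cam("wrist"); t=cam("top")
print(fit(d,"lower",.522,-.192,31,.015,"edge","pics/a1.png"),fit(d,"lower",.522,-.192,25,.015,"edge"))
print(fit(t,"lower",.522,-.192,31,.015,"edge","pics/a2.png"))
print(fit(t,"lower",.512,.201,21,.010,"line","pics/a3.png"),fit(t,"lower",.512,.201,17,.010,"line"))
cv2.imwrite("pics/m1.png",np.hstack([cv2.imread(f"pics/a{i}.png")[70:370,90:350] for i in (1,2,3)]))
E
```

```text
[ 0.5279 -0.1919 31.3821 29.0626] [ 0.5279 -0.1919 31.3783 29.0614]
[ 0.5269 -0.1904 31.0222 17.0335]
[ 0.5127  0.2014 21.4348  9.8991] [ 0.5127  0.2015 21.4284  9.899 ]
```

View pics/m1.png

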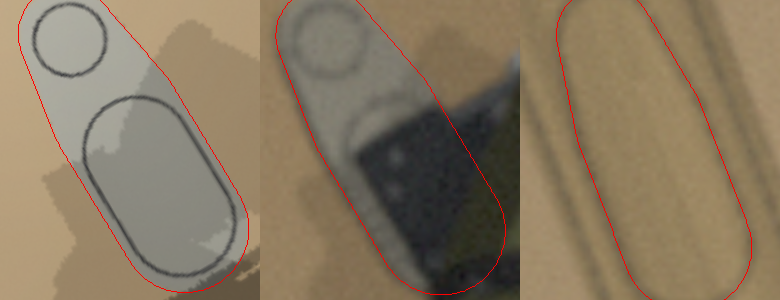

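The wrist picture shows the fitted red outline hugging the grey slope, and the right tile shows the board outline fitted too. I'll grasp 15 mm behind the slope's mid-point.

```bash
python3 -c "
from h import *
plan(.5151,-.1997,.004,31.4)"
```

```text
pos [ 0.5002 -0.2007  0.199 ] yaw 30.9 q1,q6 [-0.45  0.58] rows 4.9
[ 1.33  0.68 19.5 ] -0.5
```

>>> servo_tool([
  [[1.3,0.7,4],-0.5],
  [[1.3,0.7,8],-0.5],
  [[1.3,0.7,12],-0.5],
  [[1.3,0.7,15],-0.5],
  [[1.3,0.7,17.5],-0.5],
  [[1.3,0.7,19],-0.5],
  [[1.3,0.7,19.5],-0.5],
  [[1.3,0.7,19.5],-0.5],
])

```text
time: 4.0
tool_pos: [0.5147, -0.1987, 0.004]
tcp_rot: [-3.14, 0.001, 0.55]
contact_force: [-0.7, 0.8, 0.8]
width: 1.001
gripper_force: 0.0
```

>>> servo_tool([
  [[0,0,0],0],
  [[0,0,0],0],
  [[0,0,0],0],
  [[0,0,0],0],
  [[0,0,0],0],
  [[0,0,0],0],
  [[0,0,0],0],
], gripper=1, squeeze=20)

```text
time: 4.58
tool_pos: [0.5154, -0.1999, 0.005]
tcp_rot: [3.141, -0.0, 0.549]
contact_force: [-2.8, 1.3, 7.9]
width: 0.676
gripper_force: 20.0
```

>>> servo_tool([
  [[0,0,-1],0],
  [[0,0,-4],0],
  [[0,0,-6],0],
  [[0,0,-6],0],
])

```text
time: 4.92
tool_pos: [0.5169, -0.2006, 0.0689]
tcp_rot: [3.136, -0.003, 0.549]
contact_force: [1.2, -0.2, -0.3]
width: 0.676
gripper_force: 20.0
```

```bash
python3 - <<'E'
from h import *
s=robot.get_state();print(s["width"]*94,s["gripper_force"])
d=cam("wrist"); p=s["tool_pos"]; z=p[2]-.004+.015
a=np.radians(31.4); v=fit(d,"lower",p[0]+.0128,p[1]+.0078,31.4,z,"edge","pics/b1.png"); print(z,v)
plan(.5127-.015*np.cos(np.radians(21.4)),.2014-.015*np.sin(np.radians(21.4)),.10,21.4)
E
```

```text
63.51784329796695 19.999774396419525
0.07990317028288853 [ 0.5299 -0.1927 31.492  25.3048]
pos [ 0.5161 -0.2003  0.0666] yaw 31.4 q1,q6 [-0.44  0.59] rows 9.9
[  9.59 -17.35  -1.67] 5.0
[  8.04 -18.13  -1.67] 5.0
```

>>> servo_tool([
  [[9.6,-17.3,-3],5],
  [[9.6,-17.3,-3],5],
  [[9.6,-17.3,-3],5],
  [[9.6,-17.3,-3],5],
  [[9.6,-17.3,-3],5],
  [[9.6,-17.3,-3],5],
])

```text
time: 5.47
tool_pos: [0.5062, 0.0025, 0.0944]
tcp_rot: [-3.141, 0.0, 0.466]
contact_force: [-0.4, -0.3, -1.1]
width: 0.68
gripper_force: 20.0
```

>>> servo_tool([
  [[8,-18.1,-1.5],5],
  [[8,-18.1,-1.5],5],
  [[8,-18.1,-1.5],5],
  [[8,-18.1,-1.5],5],
  [[8,-18.1,-1.5],5],
  [[8,-18.1,-1.5],5],
  [[8,-18.1,-1.5],5],
  [[8,-18.1,-1.5],5],
])

```text
time: 6.13
tool_pos: [0.4976, 0.1947, 0.1085]
tcp_rot: [3.141, 0.002, 0.374]
contact_force: [0.6, -0.3, -1.5]
width: 0.68
gripper_force: 20.0
```

```bash
python3 - <<'E'
from h import *
d=cam("wrist"); p=robot.get_state()["tool_pos"]; z=p[2]-.004+.015
v=fit(d,"lower",p[0]+.014,p[1]+.0055,21.4,z,"edge","pics/b1.png"); 
print(p,z,v)
im=cv2.resize(d["img"],None,fx=1,fy=1); cv2.imwrite("pics/b2.png",im[:,:,::-1])
E
```

```text
[0.49777402 0.19433423 0.10870977] 0.11970977085491302 [ 0.5118  0.2004 21.4781 23.7191]
```

View pics/b2.png

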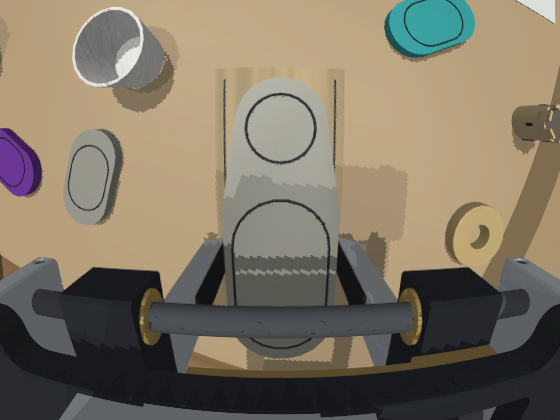

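The wrist picture shows the slope held over the board. The board's far end (row 70) and both pencil edge lines (columns 225 and 335) are visible. I'll use those for the board's pose in the wrist camera.

```bash
python3 - <<'E'
from h import *
d=cam("wrist"); a=np.radians(21.4); c=np.array([.5127,.2014]); ex=np.array([np.cos(a),np.sin(a)]); ey=np.array([-ex[1],ex[0]])
def samp(xs,ys):
    X,Y=np.meshgrid(xs,ys,indexing="ij"); P=c+X[...,None]*ex+Y[...,None]*ey
    p=proj(d,np.dstack([P,np.full(X.shape,.01)])).astype(np.float32); return cv2.cvtColor(cv2.remap(d["img"],p[...,0],p[...,1],1),cv2.COLOR_RGB2GRAY).astype(float)
ys=np.arange(-.06,.06,.0005)
for x0 in (.065,.085,.100):
    m=samp(np.arange(x0-.006,x0+.006,.0005),ys).mean(0); b=m-cv2.GaussianBlur(m[None],(0,0),8)[0]
    L=ys<0; print(x0,"dark lines",[ (round(ys[s][np.argmin(b[s])]*1e3,1),round(b[s].min(),1)) for s in (np.abs(ys+.045)<.011,np.abs(ys-.045)<.011)])
xs=np.arange(.09,.13,.0005)
for s in (-.03,.0,.03):
    m=samp(xs,np.arange(s-.012,s+.012,.0005)).mean(1); g=np.abs(np.gradient(cv2.GaussianBlur(m[None],(0,0),2)[0])); print(s,"end",xs[np.argmax(g)],g.max())
E
```

```text
0.065 dark lines [(np.float64(-47.0), np.float64(-66.1)), (np.float64(47.5), np.float64(-69.3))]
0.085 dark lines [(np.float64(-47.0), np.float64(-66.7)), (np.float64(47.0), np.float64(-63.0))]
0.1 dark lines [(np.float64(-47.0), np.float64(-36.4)), (np.float64(47.0), np.float64(-33.1))]
-0.03 end 0.096 0.11509611006924558
0.0 end 0.101 1.180165762741666
0.03 end 0.11050000000000001 1.8095004597210362
```

>>> servo_tool([
  [[0.1,0,2],0],
  [[0.1,-0.1,5],0],
  [[0.1,-0.1,7.5],0],
  [[0.1,-0.1,8.8],0],
  [[0.1,-0.1,9],0],
  [[0.1,-0.1,9],0],
])

```text
time: 6.73
tool_pos: [0.4984, 0.1958, 0.019]
tcp_rot: [-3.142, 0.001, 0.373]
contact_force: [-0.4, -0.2, -0.2]
width: 0.677
gripper_force: 20.0
```

```bash
python3 - <<'E'
from h import *
d=cam("wrist"); s=robot.get_state(); p=s["tool_pos"]; z=p[2]-.004+.015
print(p,s["contact_force"],fit(d,"lower",.5127,.2014,21.4,z,"edge"))
E
```

```text
[0.49890244 0.19621227 0.01999229] [ 0.9953234   0.60788032 -0.41687934] [ 0.5122  0.2014 21.4559 22.7048]
```

>>> servo_tool([
  [[0.05,0,0.3],0],
  [[0.05,0,0.5],0],
  [[0.05,0,0.5],0],
])

```text
time: 7.03
tool_pos: [0.4994, 0.197, 0.0151]
tcp_rot: [3.141, -0.001, 0.374]
contact_force: [0.9, 0.6, -0.1]
width: 0.679
gripper_force: 20.0
```

>>> servo_tool([
  [[0,0,0],0],
  [[0,0,0],0],
  [[0,0,0],0],
  [[0,0,0],0],
], gripper=0)

```text
time: 7.37
tool_pos: [0.4989, 0.1971, 0.0145]
tcp_rot: [3.142, -0.0, 0.374]
contact_force: [-0.4, -0.4, -0.2]
width: 0.924
gripper_force: 0.0
```

>>> servo_tool([
  [[0,0,-3],0],
  [[0,0,-7],0],
  [[0,0,-11],0],
  [[0,0,-15],0],
  [[0,0,-18],0],
  [[0,0,-18],0],
])

```text
time: 7.87
tool_pos: [0.5009, 0.1977, 0.201]
tcp_rot: [3.141, -0.01, 0.374]
contact_force: [-0.0, -0.4, 1.4]
width: 0.998
gripper_force: 0.0
```

```bash
python3 - <<'E'
from h import *
d=cam("wrist"); 
print(fit(d,"lower",.5127,.2014,21.4,.025,"edge","pics/c1.png"))
print("upper line",fit(d,"upper",.4866,.191,21.4,.025,"line")); print("knoll line",fit(d,"knoll",.5667,.2226,21.4,.025,"line"))
plan(.44,.378,.17,192)
cv2.imwrite("pics/c2.png",rect(d,(.5127,.2014),.01,.12,.0004)[:,:,::-1])
E
```

```text
[ 0.5133  0.2025 21.503  28.8229]
upper line [ 0.4871  0.1922 21.4842 29.6082]
knoll line [ 0.5671  0.2236 22.8679 41.3876]
pos [0.5    0.1974 0.1975] yaw 21.4 q1,q6 [0.31 1.5 ] rows 24.4
[ 0.25 -4.75  0.69] -42.6
[ 3.4  -3.32  0.69] -42.6
[ 4.75 -0.14  0.69] -42.6
[3.59 3.12 0.69] -42.6
```

View pics/c2.png

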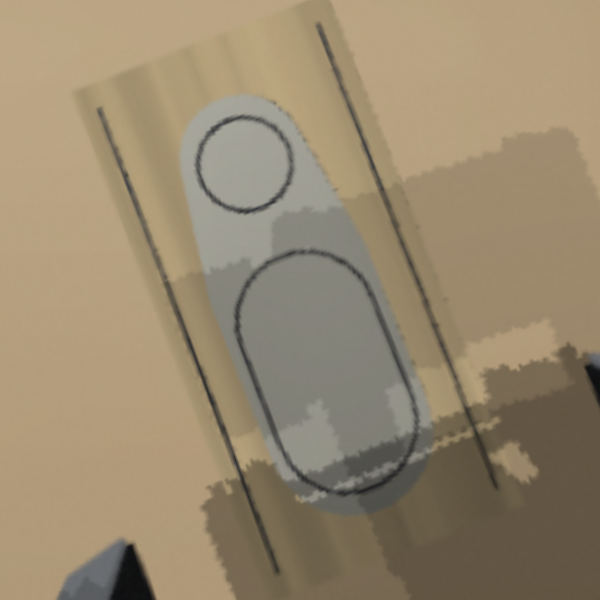

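The wrist picture shows the slope covering its outline on the board. I'll check the centring against the pencil lines numerically and look for any outline still showing.

```bash
cat >> h.py <<'E'
def boardcheck(c,yaw,d):
    a=np.radians(yaw); c=np.array(c); ex=np.array([np.cos(a),np.sin(a)]); ey=np.array([-ex[1],ex[0]])
    def samp(xs,ys):
        X,Y=np.meshgrid(xs,ys,indexing="ij"); P=c+X[...,None]*ex+Y[...,None]*ey
        p=proj(d,np.dstack([P,np.full(X.shape,.01)])).astype(np.float32); return cv2.cvtColor(cv2.remap(d["img"],p[...,0],p[...,1],1),cv2.COLOR_RGB2GRAY).astype(float)
    ys=np.arange(-.06,.06,.0005)
    for x0 in (-.06,0,.06,.08):
        m=samp(np.arange(x0-.006,x0+.006,.0005),ys).mean(0); b=m-cv2.GaussianBlur(m[None],(0,0),8)[0]
        print(x0,"lines",[round(ys[s][np.argmin(b[s])]*1e3,1) for s in (np.abs(ys+.045)<.011,np.abs(ys-.045)<.011)])
    xs=np.arange(.09,.125,.0005)
    for s in (-.02,.02): m=samp(xs,np.arange(s-.012,s+.012,.0005)).mean(1); g=np.abs(np.gradient(cv2.GaussianBlur(m[None],(0,0),2)[0])); print("end",xs[np.argmax(g)],g.max())
E
python3 - <<'E'
from h import *
boardcheck((.5133,.2025),21.5,cam("wrist"))
t=cam("top"); print(fit(t,"lower",.5127,.2014,21.4,.025,"edge"),fit(t,"upper",.4866,.191,21.4,.025,"line"))
E
```

```text
-0.06 lines [np.float64(-47.0), np.float64(46.5)]
0 lines [np.float64(-47.5), np.float64(47.0)]
0.06 lines [np.float64(-48.0), np.float64(46.0)]
0.08 lines [np.float64(-48.0), np.float64(46.0)]
end 0.10950000000000001 0.5586665743491324
end 0.11000000000000001 2.3109902243260194
[ 0.51    0.1989 19.6187 14.6603] [ 0.4815  0.1825 20.737   3.5007]
```

```bash
python3 - <<'E'
from h import *
print(fit(cam("wrist"),"upper",.461,.378,8,.015,"edge",half=.07))
plan(.455,.378,.16,5)
E
```

```text
[ 0.4642  0.3796  1.6668 18.6251]
pos [0.4984 0.1969 0.1931] yaw 21.4 q1,q6 [0.31 1.5 ] rows 4.7
[  2.58 -18.45   3.31] 16.4
```

>>> servo_tool([
  [[3.5,-18.3,3.3],19.7],
  [[3.5,-18.3,3.3],19.7],
  [[3.5,-18.3,3.3],19.7],
  [[3.5,-18.3,3.3],19.7],
  [[3.5,-18.3,3.3],19.7],
  [[3.5,-18.3,3.3],19.7],
  [[3.5,-18.3,3.3],19.7],
])

```text
time: 8.65
tool_pos: [0.4634, 0.3808, 0.1591]
tcp_rot: [3.139, 0.003, 0.033]
contact_force: [0.4, 0.3, -0.2]
width: 1.0
gripper_force: 0.0
```

```bash
python3 - <<'E'
from h import *
v=fit(cam("wrist"),"upper",.464,.379,2,.015,"edge",half=.07);print(v)
plan(v[0],v[1],.004,v[2])
E
```

```text
[ 0.464   0.3804  1.7746 28.1524]
pos [0.4641 0.3799 0.1598] yaw 1.8 q1,q6 [0.62 2.16] rows 3.9
[-1.000e-02 -5.000e-02  1.558e+01] 0.0
```

>>> servo_tool([
  [[0,0,4],0],
  [[0,0,8],0],
  [[0,0,12],0],
  [[0,0,14.5],0],
  [[0,0,15.6],0],
  [[0,0,15.6],0],
  [[0,0,15.6],0],
])

```text
time: 9.28
tool_pos: [0.4654, 0.3798, 0.0065]
tcp_rot: [-3.141, -0.001, 0.029]
contact_force: [-0.5, 0.4, -0.3]
width: 1.0
gripper_force: 0.0
```

>>> servo_tool([
  [[0,0,0],0],
  [[0,0,0],0],
  [[0,0,0],0],
  [[0,0,0],0],
  [[0,0,0],0],
  [[0,0,0],0],
  [[0,0,0],0],
], gripper=1, squeeze=15)

```text
time: 9.87
tool_pos: [0.4646, 0.3802, 0.0056]
tcp_rot: [-3.142, -0.0, 0.03]
contact_force: [0.1, 0.4, 2.1]
width: 0.575
gripper_force: 15.0
```

>>> servo_tool([
  [[0,0,-1],0],
  [[0,0,-4],0],
  [[0,0,-6],0],
  [[0,0,-6],0],
])

```text
time: 10.2
tool_pos: [0.4663, 0.3814, 0.0705]
tcp_rot: [-3.138, -0.006, 0.03]
contact_force: [0.0, -0.3, 0.7]
width: 0.568
gripper_force: 15.0
```

>>> servo_tool([
  [[1.7,18.9,-4],-19.7],
  [[1.7,18.9,-4],-19.7],
  [[1.7,18.9,-4],-19.7],
  [[1.7,18.9,-4],-19.7],
  [[1.7,18.9,-4],-19.7],
  [[1.7,18.9,-4],-19.7],
  [[1.7,18.9,-4],-19.7],
])

```text
time: 10.78
tool_pos: [0.4877, 0.1907, 0.106]
tcp_rot: [3.142, -0.001, 0.372]
contact_force: [0.1, 0.5, -0.3]
width: 0.574
gripper_force: 15.0
```

```bash
python3 - <<'E'
from h import *
d=cam("wrist"); s=robot.get_state(); p=s["tool_pos"]; z=p[2]-.004+.015
v=fit(d,"upper",p[0],p[1],21.5,z,"edge","pics/d1.png",half=.08); print(v,s["width"]*94)
print(fit(d,"knoll",.567,.2236,21.5,.025,"line"),fit(d,"lower",.5133,.2025,21.5,.025,"edge"))
plan(p[0]+.4871-v[0],p[1]+.1922-v[1],.034,21.5-v[2]+np.degrees(Ro.from_euler("xyz",s["tcp_rot"]).as_euler("xyz")[2]))
cv2.imwrite("pics/d2.png",d["img"][:,:,::-1])
E
```

```text
[ 0.4833  0.189  21.1914 16.9336] 53.64807159868946
[ 0.5669  0.2236 26.6403 47.3054] [ 0.5128  0.2023 21.6142 18.1624]
pos [0.4874 0.1917 0.1056] yaw 21.4 q1,q6 [0.3 1.5] rows 1.8
[ 0.47 -0.16  7.16] -0.3
```

View pics/d2.png

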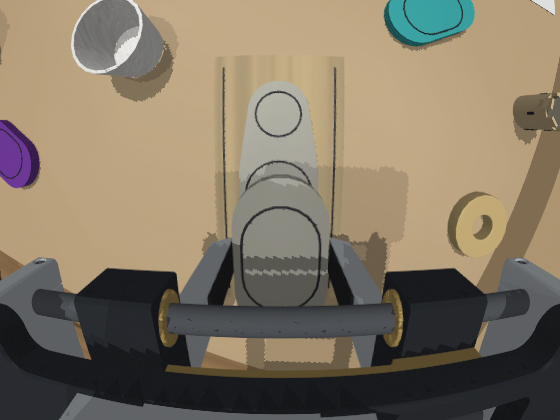

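The wrist picture shows the upper slope held level over the lower slope, with the summit outline on its top at (280,258) crisp. Grey on grey spoils the edge fit, so I'll use the pencil line.

```bash
python3 - <<'E'
from h import *
d=cam("wrist"); s=robot.get_state(); p=s["tool_pos"]
for dz in (.013,.0105):
    v=fit(d,"summit",p[0],p[1],21.5,p[2]-.004+dz,"line","pics/d3.png",half=.06); print(p,v)
cv2.imwrite("pics/d3.png",cv2.resize(cv2.imread("pics/d3.png"),None,fx=2,fy=2))
E
```

```text
[0.48717865 0.19226662 0.10530889] [ 0.4892  0.1869 53.0238 24.3429]
[0.48717865 0.19226662 0.10530889] [ 0.4889  0.1868 54.4251 24.1636]
```

View pics/d3.png

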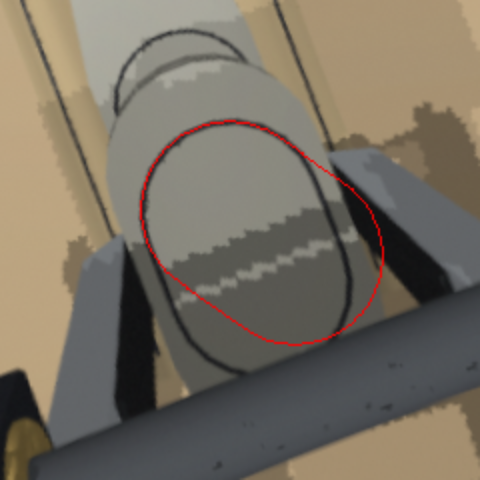

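The picture shows the fit pulled off by the dark pad (350,190), while the true outline runs from (230,120) to (245,375). I'll fit at the fine scale only.

```bash
sed -i 's/half=.11,res=.0005):$/half=.11,res=.0005,fine=False):/; s/for k in (8,2)\]/for k in ((2,1) if fine else (8,2))]/; s/\[\[0,0,0\],\[4,0,0\],\[0,4,0\],\[0,0,5\]\])/[[0,0,0],[4,0,0],[0,4,0],[0,0,5]])*(.4 if fine else 1)/' h.py; sed -i 's/np.array(v)+np.array(\(.*\))\*(.4 if fine else 1))/np.array(v)+np.array(\1)*(.4 if fine else 1))/' h.py; grep -n simplex h.py; python3 - <<'E'
from h import *
d=cam("wrist"); s=robot.get_state(); p=s["tool_pos"]
v=fit(d,"summit",p[0],p[1],21.5,p[2]+.0095,"line","pics/d4.png",half=.06,fine=True); print(p,v)
plan(p[0]+.4869-v[0],p[1]+.1920-v[1],.032,21.5)
E
```

```text
67:        v=minimize(cost,v,method="Nelder-Mead",options=dict(initial_simplex=np.array(v)+np.array([[0,0,0],[4,0,0],[0,4,0],[0,0,5]])*(.4 if fine else 1))).x
[0.48702237 0.19258074 0.1051497 ] [ 0.4861  0.192  21.2154 34.8153]
pos [0.487  0.1926 0.1051] yaw 21.5 q1,q6 [0.31 1.5 ] rows 1.8
[0.07 0.03 7.31] -0.0
```

>>> servo_tool([
  [[0.1,0,3],0],
  [[0.1,0,6],0],
  [[0.1,0,7.2],0],
  [[0.1,0,7.5],0],
  [[0.1,0,7.5],0],
  [[0.1,0,7.5],0],
])

```text
time: 11.43
tool_pos: [0.4882, 0.1928, 0.0305]
tcp_rot: [-3.142, 0.0, 0.375]
contact_force: [0.3, -0.0, -0.5]
width: 0.575
gripper_force: 15.0
```

>>> servo_tool([
  [[0,0,0],0],
  [[0,0,0],0],
  [[0,0,0],0],
  [[0,0,0],0],
  [[0,0,0],0],
], gripper=0)

```text
time: 11.85
tool_pos: [0.4884, 0.1922, 0.0306]
tcp_rot: [3.142, -0.0, 0.374]
contact_force: [0.1, -0.2, 1.0]
width: 0.888
gripper_force: 0.0
```

>>> servo_tool([
  [[0,0,-3],0],
  [[0,0,-7],0],
  [[0,0,-11],0],
  [[0,0,-15],0],
  [[0,0,-16],0],
  [[0,0,-16],0],
])

```text
time: 12.35
tool_pos: [0.4894, 0.1925, 0.1938]
tcp_rot: [3.141, -0.006, 0.374]
contact_force: [0.4, -0.0, -0.9]
width: 1.002
gripper_force: 0.0
```

```bash
python3 - <<'E'
from h import *
d=cam("wrist")
print("lower",fit(d,"lower",.5133,.2025,21.5,.025,"edge",fine=True))
print("summit",fit(d,"summit",.487,.192,21.5,.04,"line","pics/e1.png",half=.06,fine=True))
print("knoll",fit(d,"knoll",.567,.2236,21.5,.025,"line",half=.06,fine=True))
print("knoll pc",fit(d,"knoll",.4438,-.0116,21.5,.015,"edge",half=.05))
cv2.imwrite("pics/e2.png",rect(d,(.5127,.2014),.025,.1,.00035)[:,:,::-1])
plan(.443,-.011,.16,5)
E
```

```text
lower [ 0.5133  0.2025 21.5288 34.1095]
summit [ 0.4874  0.1924 21.7251 37.597 ]
knoll [ 0.567   0.2237 23.1637 49.8373]
knoll pc [ 4.49200e-01 -3.90000e-03  1.32712e+01  9.26770e+00]
pos [0.4886 0.1922 0.1911] yaw 21.4 q1,q6 [0.31 1.5 ] rows 5.3
[-11.67  17.25   3.11] 16.4
```

View pics/e2.png

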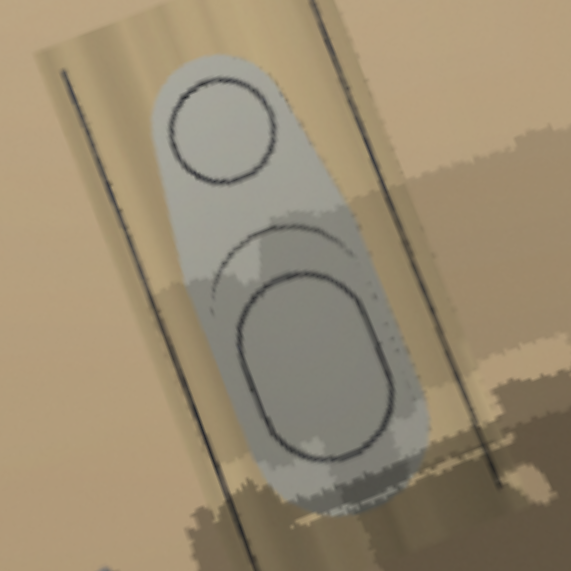

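The rectified picture shows the upper slope covering its outline (only a hairline at its far end, from parallax). The knoll circle is free at (222,130), so the knoll is next.

>>> servo_tool([
  [[-11.7,17.3,3],0],
  [[-11.7,17.3,3],0],
  [[-11.7,17.3,3],0],
  [[-11.7,17.3,3],0],
  [[-11.7,17.3,3],0],
  [[-11.7,17.3,3],0],
  [[-11.7,17.3,3],0],
])

```text
time: 12.98
tool_pos: [0.4414, -0.0133, 0.1586]
tcp_rot: [-3.14, 0.003, 0.371]
contact_force: [1.0, 0.4, 0.7]
width: 1.0
gripper_force: 0.0
```

```bash
python3 - <<'E'
from h import *
d=cam("wrist"); v=fit(d,"knoll",.4438,-.0116,21.5,.015,"edge","pics/f1.png",half=.05); print(v, mask_fit(d,"knoll_centre",(.4438,-.0116),.015,.05))
plan(v[0],v[1],.004,21.5)
E
```

```text
[ 4.46600e-01 -1.11000e-02  3.44952e+01  2.72875e+01] [(0.86, array([ 0.4471, -0.011 ]), np.float32(21.8), array([0.0363, 0.0371]), array([ 0.447 , -0.0113]))]
pos [ 0.4423 -0.0112  0.1594] yaw 21.4 q1,q6 [-0.11  1.09] rows 3.9
[ 0.4   0.14 15.54] -0.1
```

>>> servo_tool([
  [[0.4,0.1,4],0],
  [[0.4,0.1,8],0],
  [[0.4,0.1,12],0],
  [[0.4,0.1,14.5],0],
  [[0.4,0.1,15.5],0],
  [[0.4,0.1,15.5],0],
  [[0.4,0.1,15.5],0],
])

```text
time: 13.67
tool_pos: [0.4472, -0.0104, 0.0061]
tcp_rot: [3.142, -0.0, 0.375]
contact_force: [0.8, -0.4, 0.4]
width: 1.001
gripper_force: 0.0
```

>>> servo_tool([
  [[0,0,0],0],
  [[0,0,0],0],
  [[0,0,0],0],
  [[0,0,0],0],
  [[0,0,0],0],
  [[0,0,0],0],
  [[0,0,0],0],
  [[0,0,0],0],
], gripper=1, squeeze=10)

```text
time: 14.33
tool_pos: [0.4467, -0.0111, 0.0055]
tcp_rot: [3.142, -0.0, 0.374]
contact_force: [-0.4, 0.0, -0.8]
width: 0.468
gripper_force: 0.0
```

>>> servo_tool([
  [[0,0,-1],0],
  [[0,0,-4],0],
  [[0,0,-6],0],
  [[0,0,-6],0],
])

```text
time: 14.67
tool_pos: [0.4486, -0.0113, 0.0695]
tcp_rot: [3.139, -0.005, 0.374]
contact_force: [0.9, 0.0, 0.1]
width: 0.181
gripper_force: 0.0
```

>>> servo_tool([
  [[19.8,-17.5,-4],0],
  [[19.8,-17.5,-4],0],
  [[19.8,-17.5,-4],0],
  [[19.8,-17.5,-4],0],
  [[19.8,-17.5,-4],0],
  [[19.8,-17.5,-4],0],
  [[19.8,-17.5,-4],0],
  [[19.8,-17.5,-4],0],
])

```text
time: 15.33
tool_pos: [0.5678, 0.2274, 0.1057]
tcp_rot: [-3.141, -0.001, 0.377]
contact_force: [-0.4, -1.5, -0.2]
width: 0.004
gripper_force: 0.0
```

```bash
python3 - <<'E'
from h import *
d=cam("wrist"); s=robot.get_state(); p=s["tool_pos"]; z=p[2]-.0045+.015
v=fit(d,"knoll",p[0],p[1],21.5,z,"edge",half=.05,fine=True); print(v,p,s["width"]*94)
print(mask_fit(d,"knoll_centre",p[:2],z,.05))
plan(p[0]+.567-v[0],p[1]+.2237-v[1],.030,21.5)
im=rect(d,p[:2],z,.06,.0003)
cv2.circle(im,(int((p[1]+.06-v[1])/.0003),int((p[0]+.06-v[0])/.0003)),60,(255,0,0),1)
cv2.imwrite("pics/f2.png",im[:,:,::-1])
E
```

```text
[ 0.5635  0.2269 24.7465 20.8633] [0.56696342 0.22540157 0.10509392] 0.48755012357281874
[]
pos [0.5665 0.2242 0.1049] yaw 21.5 q1,q6 [0.32 1.51] rows 1.9
[0.29 0.33 7.49] -0.0
```

View pics/f2.png

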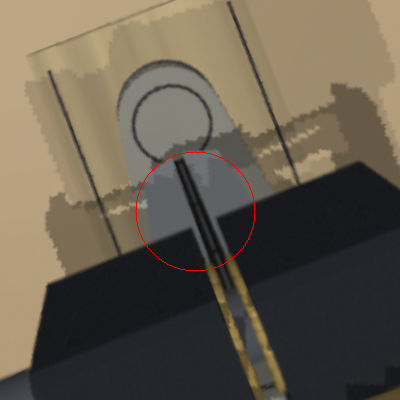

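The picture shows empty shut fingers: I lifted before the close was complete. I'll open, go back and close for longer.

>>> servo_tool([
  [[-19.9,17.5,-5],0],
  [[-19.9,17.5,-5],0],
  [[-19.9,17.5,-5],0],
  [[-19.9,17.5,-5],0],
  [[-19.9,17.5,-5],0],
  [[-19.9,17.5,-5],0],
  [[-19.9,17.5,-5],0],
  [[-19.9,17.5,-5],0],
], gripper=0)

```text
time: 16.1
tool_pos: [0.4437, -0.015, 0.1563]
tcp_rot: [3.141, -0.001, 0.37]
contact_force: [0.6, -0.1, 0.2]
width: 0.536
gripper_force: 0.0
```

>>> servo_tool([
  [[0,0,0],0],
  [[0,0,0],0],
  [[0,0,0],0],
  [[0,0,0],0],
])

```text
time: 16.43
tool_pos: [0.4458, -0.0109, 0.1551]
tcp_rot: [-3.141, 0.001, 0.375]
contact_force: [0.1, 0.4, 0.3]
width: 0.821
gripper_force: 0.0
```

```bash
python3 - <<'E'
from h import *
d=cam("wrist"); v=fit(d,"knoll",.4466,-.0111,21.5,.015,"edge","pics/f1.png",half=.05); print(v, mask_fit(d,"knoll_centre",(.4438,-.0116),.015,.05))
plan(v[0],v[1],.004,21.5)
E
```

```text
[ 4.46600e-01 -1.10000e-02  2.21656e+01  2.71354e+01] [(0.69, array([ 0.4473, -0.0109]), np.float32(21.8), array([0.0351, 0.038 ]), array([ 0.4471, -0.0111]))]
pos [ 0.4458 -0.011   0.1551] yaw 21.5 q1,q6 [-0.11  1.09] rows 3.8
[ 0.07  0.03 15.11] -0.0
```

>>> servo_tool([
  [[0.1,0,4],0],
  [[0.1,0,8],0],
  [[0.1,0,12],0],
  [[0.1,0,14],0],
  [[0.1,0,15.1],0],
  [[0.1,0,15.1],0],
  [[0.1,0,15.1],0],
])

```text
time: 17.12
tool_pos: [0.4466, -0.0109, 0.0043]
tcp_rot: [-3.141, 0.001, 0.375]
contact_force: [0.8, -0.7, -0.0]
width: 1.0
gripper_force: 0.0
```

>>> servo_tool([
  [[0,0,0],0],
  [[0,0,0],0],
  [[0,0,0],0],
  [[0,0,0],0],
  [[0,0,0],0],
  [[0,0,0],0],
  [[0,0,0],0],
  [[0,0,0],0],
], gripper=1, squeeze=10)

```text
time: 17.78
tool_pos: [0.4467, -0.0111, 0.0045]
tcp_rot: [3.142, -0.0, 0.374]
contact_force: [-0.6, -0.0, -0.7]
width: 0.47
gripper_force: 0.0
```

>>> servo_tool([
  [[0,0,0],0],
  [[0,0,0],0],
  [[0,0,0],0],
  [[0,0,0],0],
  [[0,0,0],0],
  [[0,0,0],0],
])

```text
time: 18.28
tool_pos: [0.4467, -0.0112, 0.0045]
tcp_rot: [3.142, 0.0, 0.374]
contact_force: [-0.7, 0.5, 0.2]
width: 0.378
gripper_force: 10.0
```

>>> servo_tool([
  [[0,0,-1],0],
  [[0,0,-4],0],
  [[0,0,-6],0],
  [[0,0,-6],0],
])

```text
time: 18.62
tool_pos: [0.4486, -0.0113, 0.0685]
tcp_rot: [3.139, -0.005, 0.374]
contact_force: [0.4, -0.0, 0.1]
width: 0.378
gripper_force: 10.0
```

>>> servo_tool([
  [[19.8,-17.5,-4],0],
  [[19.8,-17.5,-4],0],
  [[19.8,-17.5,-4],0],
  [[19.8,-17.5,-4],0],
  [[19.8,-17.5,-4],0],
  [[19.8,-17.5,-4],0],
  [[19.8,-17.5,-4],0],
  [[19.8,-17.5,-4],0],
])

```text
time: 19.28
tool_pos: [0.5678, 0.2274, 0.1047]
tcp_rot: [-3.141, -0.001, 0.377]
contact_force: [-0.9, -0.6, -0.2]
width: 0.381
gripper_force: 10.0
```

```bash
python3 - <<'E'
from h import *
d=cam("wrist"); s=robot.get_state(); p=s["tool_pos"]; z=p[2]-.0045+.015
v=fit(d,"knoll",p[0],p[1],21.5,z,"edge",half=.05,fine=True); print(v,p,s["width"]*94)
print(mask_fit(d,"knoll_centre",p[:2],z,.05))
plan(.567,.2237,.031,21.5)
E
```

```text
[ 0.5906  0.2338 23.4468 17.8477] [0.56694909 0.22541935 0.10407675] 35.73368815176045
[(0.8, array([0.5684, 0.2277]), np.float32(0.0), array([0.0365, 0.04  ]), array([0.5683, 0.2278]))]
pos [0.5666 0.2242 0.1039] yaw 21.5 q1,q6 [0.32 1.51] rows 1.8
[0.02 0.06 7.29] -0.0
```

>>> servo_tool([
  [[0,0.05,3],0],
  [[0,0.05,6],0],
  [[0,0.05,7.1],0],
  [[0,0.05,7.4],0],
  [[0,0.05,7.4],0],
  [[0,0.05,7.4],0],
  [[0,0.05,7.4],0],
])

```text
time: 19.97
tool_pos: [0.5679, 0.2237, 0.0321]
tcp_rot: [3.141, -0.002, 0.374]
contact_force: [0.1, 0.1, 0.0]
width: 0.375
gripper_force: 10.0
```

>>> servo_tool([
  [[0,0,0],0],
  [[0,0,0],0],
  [[0,0,0],0],
  [[0,0,0],0],
], gripper=0)

```text
time: 20.3
tool_pos: [0.5673, 0.2237, 0.0307]
tcp_rot: [3.142, -0.0, 0.374]
contact_force: [-0.2, -0.4, 0.9]
width: 0.624
gripper_force: 0.0
```

>>> servo_tool([
  [[0,0,-3],0],
  [[0,0,-7],0],
  [[0,0,-11],0],
  [[0,0,-15],0],
  [[0,0,-16],0],
  [[0,0,-16],0],
  [[0,0,-16],0],
])

```text
time: 20.88
tool_pos: [0.5671, 0.2236, 0.1901]
tcp_rot: [3.142, -0.0, 0.374]
contact_force: [0.7, 0.4, -0.9]
width: 0.997
gripper_force: 0.0
```

```bash
python3 - <<'E'
from h import *
d=cam("wrist")
print("knoll",mask_fit(d,"knoll_centre",(.567,.2237),.04,.05))
print("summit line",fit(d,"summit",.487,.192,21.5,.04,"line",half=.06,fine=True))
cv2.imwrite("pics/g1.png",d["img"][:,:,::-1])
t=cam("top"); print("summit pc",fit(t,"summit",.4565,-.3685,20,.015,"edge","pics/g2.png",half=.06),fit(t,"summit",.4565,-.3685,-20,.015,"edge",half=.06))
plan(.456,-.367,.17,15)
E
```

```text
knoll [(0.58, array([0.5681, 0.2238]), np.float32(20.6), array([0.0352, 0.038 ]), array([0.5682, 0.2238]))]
summit line [ 0.4875  0.1925 21.2361 26.093 ]
summit pc [ 0.4573 -0.3683 12.4815 18.4741] [ 0.4573 -0.3683 12.5235 18.474 ]
pos [0.5666 0.2235 0.1885] yaw 21.4 q1,q6 [0.32 1.51] rows 15.0
[-15.94  25.46   0.92] 3.2
[-14.48  26.31   0.92] 3.2
```

View pics/g1.png

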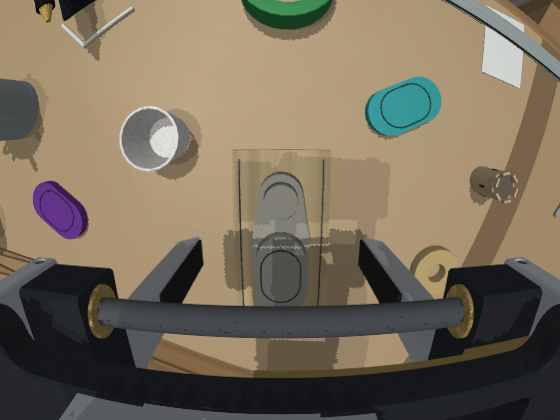

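The wrist picture shows the knoll seated on its circle at (280,200), and the upper slope with the free summit outline at (281,275). On to the summit.

>>> servo_tool([
  [[-15.9,25.5,0.9],4.5],
  [[-15.9,25.5,0.9],4.5],
  [[-15.9,25.5,0.9],4.5],
  [[-15.9,25.5,0.9],4.5],
  [[-15.9,25.5,0.9],4.5],
  [[-15.9,25.5,0.9],4.5],
  [[-15.9,25.5,0.9],4.5],
  [[-15.9,25.5,0.9],4.5],
])

```text
time: 21.7
tool_pos: [0.5108, -0.0762, 0.1801]
tcp_rot: [-3.141, 0.002, 0.292]
contact_force: [-0.3, 0.8, -0.4]
width: 0.999
gripper_force: 0.0
```

>>> servo_tool([
  [[-14,26.6,0.9],4.5],
  [[-14,26.6,0.9],4.5],
  [[-14,26.6,0.9],4.5],
  [[-14,26.6,0.9],4.5],
  [[-14,26.6,0.9],4.5],
  [[-14,26.6,0.9],4.5],
  [[-14,26.6,0.9],4.5],
  [[-14,26.6,0.9],4.5],
])

```text
time: 22.37
tool_pos: [0.4541, -0.3713, 0.1706]
tcp_rot: [-3.14, 0.002, 0.214]
contact_force: [-1.7, -0.3, -0.2]
width: 1.002
gripper_force: 0.0
```

>>> servo_tool([
  [[0,0,0],0],
  [[0,0,0],0],
])

```text
time: 22.53
tool_pos: [0.4559, -0.3663, 0.1713]
tcp_rot: [-3.14, 0.001, 0.217]
contact_force: [0.1, 0.6, 0.1]
width: 0.998
gripper_force: 0.0
```

```bash
python3 - <<'E'
from h import *
d=cam("wrist"); v=fit(d,"summit",.4573,-.3683,12.5,.015,"edge","pics/h1.png",half=.06); print(v,fit(d,"knoll",v[0],v[1],0,.015,"line",half=.06,fine=True))
plan(v[0],v[1],.004,v[2])
E
```

```text
[ 0.4587 -0.3706 11.7373 30.6895] [ 0.4582 -0.3707  0.886  38.4867]
pos [ 0.4563 -0.3657  0.1717] yaw 12.5 q1,q6 [-0.74  0.61] rows 4.2
[ 0.13  0.53 16.77] 0.7
```

>>> servo_tool([
  [[0.1,0.5,4],0.7],
  [[0.1,0.5,8],0.7],
  [[0.1,0.5,12],0.7],
  [[0.1,0.5,15.5],0.7],
  [[0.1,0.5,16.8],0.7],
  [[0.1,0.5,16.8],0.7],
  [[0.1,0.5,16.8],0.7],
])

```text
time: 23.17
tool_pos: [0.4589, -0.3706, 0.005]
tcp_rot: [-3.141, -0.0, 0.207]
contact_force: [-0.8, 0.5, 0.1]
width: 1.002
gripper_force: 0.0
```

>>> servo_tool([
  [[0,0,0],0],
  [[0,0,0],0],
  [[0,0,0],0],
  [[0,0,0],0],
  [[0,0,0],0],
  [[0,0,0],0],
  [[0,0,0],0],
  [[0,0,0],0],
], gripper=1, squeeze=12)

```text
time: 23.83
tool_pos: [0.458, -0.3717, 0.0045]
tcp_rot: [-3.142, 0.0, 0.205]
contact_force: [-0.2, 0.4, 0.9]
width: 0.471
gripper_force: 0.2
```

>>> servo_tool([
  [[0,0,0],0],
  [[0,0,0],0],
  [[0,0,0],0],
])

```text
time: 24.08
tool_pos: [0.458, -0.3718, 0.0044]
tcp_rot: [-3.142, 0.0, 0.205]
contact_force: [-1.0, -0.7, 0.6]
width: 0.467
gripper_force: 12.0
```

>>> servo_tool([
  [[0,0,-1],0],
  [[0,0,-4],0],
  [[0,0,-6],0],
  [[0,0,-6],0],
])

```text
time: 24.42
tool_pos: [0.4596, -0.3731, 0.0694]
tcp_rot: [3.136, -0.004, 0.205]
contact_force: [-0.7, -1.2, 0.9]
width: 0.468
gripper_force: 12.0
```

>>> servo_tool([
  [[7.1,-27.3,-4],-4.9],
  [[7.1,-27.3,-4],-4.9],
  [[7.1,-27.3,-4],-4.9],
  [[7.1,-27.3,-4],-4.9],
  [[7.1,-27.3,-4],-4.9],
  [[7.1,-27.3,-4],-4.9],
  [[7.1,-27.3,-4],-4.9],
  [[7.1,-27.3,-4],-4.9],
])

```text
time: 25.08
tool_pos: [0.4723, -0.0854, 0.1056]
tcp_rot: [3.142, -0.001, 0.295]
contact_force: [0.0, -0.2, 0.9]
width: 0.468
gripper_force: 12.0
```

>>> servo_tool([
  [[9.4,-26.6,-3],-4.9],
  [[9.4,-26.6,-3],-4.9],
  [[9.4,-26.6,-3],-4.9],
  [[9.4,-26.6,-3],-4.9],
  [[9.4,-26.6,-3],-4.9],
  [[9.4,-26.6,-3],-4.9],
  [[9.4,-26.6,-3],-4.9],
  [[9.4,-26.6,-3],-4.9],
])

```text
time: 25.75
tool_pos: [0.4859, 0.1962, 0.1351]
tcp_rot: [-3.141, -0.001, 0.38]
contact_force: [-0.5, -1.1, -0.0]
width: 0.466
gripper_force: 12.0
```

>>> servo_tool([
  [[0,0,0],0],
  [[0,0,0],0],
  [[0,0,0],0],
])

```text
time: 26.0
tool_pos: [0.486, 0.1905, 0.1343]
tcp_rot: [3.141, 0.001, 0.375]
contact_force: [-0.6, -0.1, 0.2]
width: 0.466
gripper_force: 12.0
```

```bash
python3 - <<'E'
from h import *
d=cam("wrist"); s=robot.get_state(); p=s["tool_pos"]; z=p[2]-.0045+.015
print("circle",fit(d,"knoll",p[0],p[1],21.5,z,"line",half=.06,fine=True)[:2],"edge",fit(d,"summit",p[0],p[1],21.5,z,"edge",half=.06,fine=True),p,s["width"]*94)
plan(.4873,.1924,.05,21.5)
im=rect(d,p[:2],z,.06,.0003); cv2.imwrite("pics/i1.png",im[:,:,::-1])
E
```

```text
circle [0.4863 0.1908] edge [ 0.4873  0.1911 21.7056 20.8647] [0.48601588 0.19051976 0.13435128] 44.00235516375114
pos [0.486  0.1905 0.1344] yaw 21.4 q1,q6 [0.3 1.5] rows 2.1
[ 0.19 -0.13  8.44] -0.1
```

View pics/i1.png

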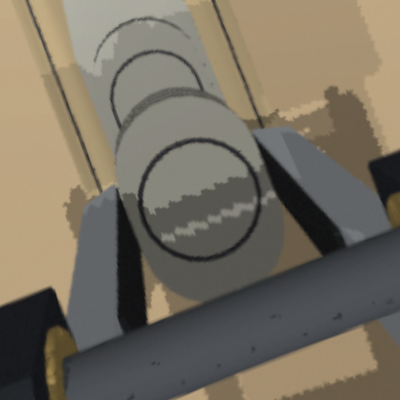

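The picture shows the summit held squarely, its circle centred at (200,200). I'll lower it with a small correction.

>>> servo_tool([
  [[0.15,-0.1,3],0],
  [[0.15,-0.1,6],0],
  [[0.15,-0.1,8.3],0],
  [[0.15,-0.1,8.7],0],
  [[0.15,-0.1,8.95],0],
  [[0.15,-0.1,8.95],0],
  [[0.15,-0.1,8.95],0],
])

```text
time: 26.63
tool_pos: [0.4877, 0.1932, 0.0463]
tcp_rot: [3.141, -0.002, 0.376]
contact_force: [-0.5, -0.1, -0.3]
width: 0.467
gripper_force: 12.0
```

>>> servo_tool([
  [[0,0,0],0],
  [[0,0,0],0],
  [[0,0,0],0],
  [[0,0,0],0],
  [[0,0,0],0],
  [[0,0,0],0],
], gripper=0)

```text
time: 27.13
tool_pos: [0.4869, 0.1933, 0.045]
tcp_rot: [-3.142, -0.0, 0.376]
contact_force: [-0.7, 0.6, -0.3]
width: 0.85
gripper_force: 0.0
```

>>> servo_tool([
  [[0,0,-3],0],
  [[0,0,-7],0],
  [[0,0,-11],0],
  [[0,0,-15],0],
  [[0,0,-15],0],
  [[0,0,-15],0],
  [[0,0,-15],0],
])

```text
time: 27.72
tool_pos: [0.4866, 0.1931, 0.1941]
tcp_rot: [-3.142, 0.001, 0.376]
contact_force: [-0.5, -1.0, -1.3]
width: 1.0
gripper_force: 0.0
```

```bash
python3 - <<'E'
from h import *
d=cam("wrist")
print("circle",fit(d,"knoll",.4873,.1924,21.5,.055,"line",half=.06,fine=True)); print("summit",mask_fit(d,"summit_centre",(.4873,.1924),.055,.06),"lower",fit(d,"lower",.5133,.2025,21.5,.025,"edge",fine=True))
cv2.imwrite("pics/j1.png",rect(d,(.5127,.2014),.04,.1,.0004)[:,:,::-1])
plan(.655,-.008,.19,21.5)
E
```

```text
circle [ 0.4882  0.1934 22.3136 37.7417]
summit [(0.7, array([0.4884, 0.1944]), np.float32(22.4), array([0.0453, 0.0666]), array([0.4887, 0.1937]))] lower [ 0.5133  0.2025 21.5406 34.1285]
pos [0.4864 0.1931 0.1934] yaw 21.5 q1,q6 [0.31 1.5 ] rows 6.6
[ 8.3  24.9   0.34] 0.0
```

View pics/j1.png

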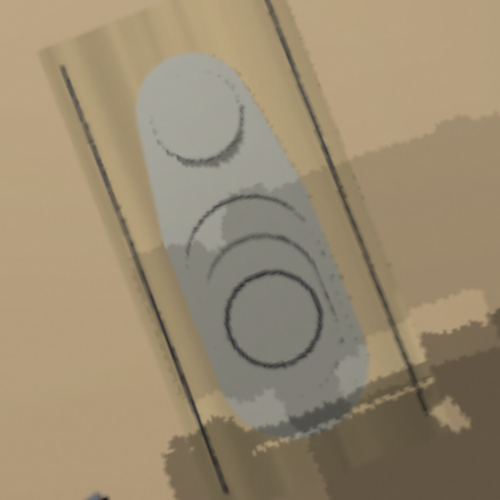

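The picture shows knoll, upper slope and summit stacked in line, with the tower circle at (273,318). Now the tower.

>>> servo_tool([
  [[8.3,24.9,0.5],0],
  [[8.3,24.9,0.5],0],
  [[8.3,24.9,0.5],0],
  [[8.3,24.9,0.5],0],
  [[8.3,24.9,0.5],0],
  [[8.3,24.9,0.5],0],
  [[8.3,24.9,0.5],0],
  [[8.3,24.9,0.5],0],
])

```text
time: 28.48
tool_pos: [0.6562, -0.0107, 0.1871]
tcp_rot: [-3.14, 0.003, 0.373]
contact_force: [0.2, -0.5, 0.1]
width: 1.0
gripper_force: 0.0
```

>>> servo_tool([
  [[0,0,0],0],
  [[0,0,0],0],
  [[0,0,0],0],
])

```text
time: 28.73
tool_pos: [0.655, -0.0066, 0.1898]
tcp_rot: [-3.141, 0.0, 0.377]
contact_force: [0.0, 0.2, 0.1]
width: 1.002
gripper_force: 0.0
```

```bash
python3 - <<'E'
from h import *
d=cam("wrist"); 
print(robot.look_for("tower_centre","wrist")[:1],mask_fit(d,"tower_centre",(.672,-.008),.06,.06))
plan(.672,-.008,.016,21.5)
im=rect(d,(.672,-.008),.06,.06,.0003); cv2.imwrite("pics/k1.png",im[:,:,::-1])
E
```

```text
[{'location': [0.6877, -0.0137, 0.0528], 'conf': 0.68}] [(0.67, array([ 0.6855, -0.0112]), np.float32(21.8), array([0.0365, 0.0387]), array([ 0.6857, -0.0106]))]
pos [ 0.6553 -0.007   0.1903] yaw 21.6 q1,q6 [-0.07  1.13] rows 4.4
[ 1.52  0.71 17.43] 0.1
```

View pics/k1.png

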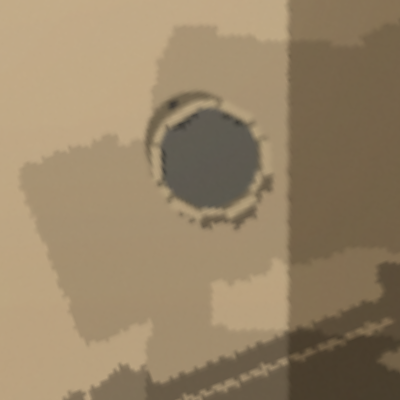

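The picture shows the tube rim as a ring centred at (211,161), giving tower centre (0.6837, -0.0113).

>>> servo_tool([
  [[2.5,1.4,4],0],
  [[2.5,1.4,7],0],
  [[2.5,1.4,10],0],
  [[2.5,1.4,13],0],
  [[2.5,1.4,16],0],
  [[2.5,1.4,17.4],0],
  [[2.5,1.4,17.4],0],
  [[2.5,1.4,17.4],0],
])

```text
time: 29.55
tool_pos: [0.6842, -0.0115, 0.0168]
tcp_rot: [3.141, -0.0, 0.376]
contact_force: [-0.1, 0.7, 0.7]
width: 1.0
gripper_force: 0.0
```

>>> servo_tool([
  [[0,0,0],0],
  [[0,0,0],0],
  [[0,0,0],0],
  [[0,0,0],0],
  [[0,0,0],0],
  [[0,0,0],0],
  [[0,0,0],0],
  [[0,0,0],0],
], gripper=1, squeeze=10)

```text
time: 30.22
tool_pos: [0.684, -0.0117, 0.016]
tcp_rot: [-3.142, 0.0, 0.376]
contact_force: [-0.3, -0.5, 0.1]
width: 0.471
gripper_force: 0.0
```

>>> servo_tool([
  [[0,0,0],0],
  [[0,0,0],0],
  [[0,0,0],0],
  [[0,0,0],0],
  [[0,0,0],0],
])

```text
time: 30.63
tool_pos: [0.684, -0.0117, 0.0159]
tcp_rot: [3.142, 0.0, 0.376]
contact_force: [-0.3, 0.2, 0.4]
width: 0.38
gripper_force: 10.0
```

>>> servo_tool([
  [[0,0,-2],0],
  [[0,0,-5],0],
  [[0,0,-9],0],
  [[0,0,-11],0],
  [[0,0,-11],0],
])

```text
time: 31.05
tool_pos: [0.686, -0.0118, 0.1319]
tcp_rot: [3.138, -0.008, 0.376]
contact_force: [0.2, -0.4, 0.3]
width: 0.378
gripper_force: 10.0
```

>>> servo_tool([
  [[-10.6,-26.2,0],0],
  [[-10.6,-26.2,0],0],
  [[-10.6,-26.2,0],0],
  [[-10.6,-26.2,0],0],
  [[-10.6,-26.2,0],0],
  [[-10.6,-26.2,0],0],
  [[-10.6,-26.2,0],0],
  [[-10.6,-26.2,0],0],
])

```text
time: 31.72
tool_pos: [0.4856, 0.1963, 0.1254]
tcp_rot: [-3.141, 0.002, 0.38]
contact_force: [0.5, -0.4, 0.4]
width: 0.38
gripper_force: 10.0
```

>>> servo_tool([
  [[0,0,0],0],
  [[0,0,0],0],
  [[0,0,0],0],
])

```text
time: 31.97
tool_pos: [0.4898, 0.1923, 0.1256]
tcp_rot: [3.141, 0.0, 0.375]
contact_force: [0.1, -0.6, -0.7]
width: 0.384
gripper_force: 10.0
```

```bash
python3 - <<'E'
from h import *
d=cam("wrist"); s=robot.get_state(); p=s["tool_pos"]; z=p[2]-.016+.06; print(p,s["width"]*94,s["gripper_force"])
plan(.4882,.1934,.072,21.5)
im=np.hstack([rect(d,p[:2],z,.05,.00025),rect(d,p[:2],.055,.05,.00025)])
cv2.circle(im,(200,200),72,(255,0,0),1); cv2.imwrite("pics/l1.png",im[:,:,::-1])
E
```

```text
[0.48978417 0.19220315 0.12558256] 35.74848533471078 9.999946653842926
pos [0.4898 0.1922 0.1256] yaw 21.5 q1,q6 [0.3 1.5] rows 1.3
[-0.1  -0.17  5.36] -0.0
```

View pics/l1.png

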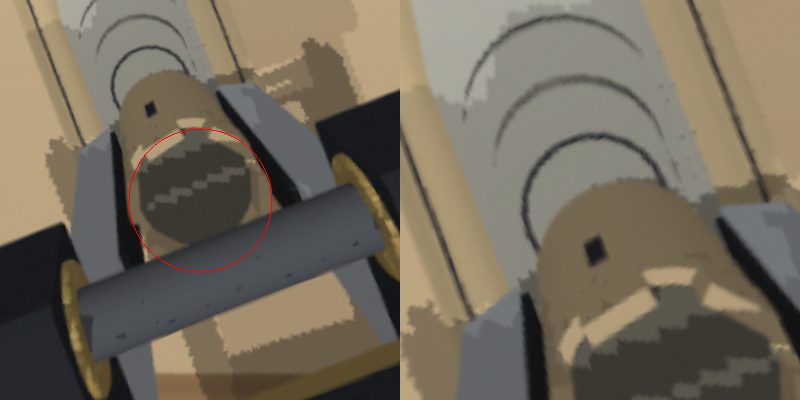

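The picture shows the tower held upright, its rim matching the drawn circle around the TCP. Lowering it onto the summit's circle.

>>> servo_tool([
  [[-0.1,-0.15,1.5],0],
  [[-0.1,-0.15,3],0],
  [[-0.1,-0.15,4.5],0],
  [[-0.1,-0.15,5],0],
  [[-0.1,-0.15,5.4],0],
  [[-0.1,-0.15,5.4],0],
  [[-0.1,-0.15,5.4],0],
  [[-0.1,-0.15,5.4],0],
])

```text
time: 32.68
tool_pos: [0.4881, 0.1941, 0.0727]
tcp_rot: [3.142, -0.001, 0.376]
contact_force: [-0.4, -0.3, -0.7]
width: 0.382
gripper_force: 10.0
```

>>> servo_tool([
  [[0,0,0],0],
  [[0,0,0],0],
  [[0,0,0],0],
  [[0,0,0],0],
  [[0,0,0],0],
  [[0,0,0],0],
  [[0,0,0],0],
], gripper=0)

```text
time: 33.27
tool_pos: [0.4877, 0.1941, 0.072]
tcp_rot: [3.142, 0.0, 0.376]
contact_force: [-0.9, -0.2, 0.5]
width: 0.843
gripper_force: 0.0
```

>>> servo_tool([
  [[0,0,-2],0],
  [[0,0,-5],0],
  [[0,0,-9],0],
  [[0,0,-13],0],
  [[0,0,-15],0],
  [[0,0,-15],0],
  [[0,0,-15],0],
])

```text
time: 33.85
tool_pos: [0.4879, 0.1942, 0.2225]
tcp_rot: [3.141, -0.002, 0.376]
contact_force: [0.4, 0.5, -1.0]
width: 0.998
gripper_force: 0.0
```

```bash
python3 - <<'E'
from h import *
d=cam("wrist"); s=cam("side")
im=np.hstack([cv2.resize(rect(d,(.5,.196),.04,.08,.0004),(400,400)),cv2.resize(s["img"][180:300,170:290],(400,400))])
cv2.imwrite("pics/n1.png",im[:,:,::-1]); print(mask_fit(d,"tower_centre",(.4882,.1934),.115,.05),fit(d,"lower",.5133,.2025,21.5,.025,"edge",fine=True),robot.get_state()["tool_pos"])
E
```

```text
[(0.91, array([0.4929, 0.1946]), np.float32(3.2), array([0.0373, 0.043 ]), array([0.4927, 0.1957])), (0.65, array([0.51  , 0.1999]), np.float32(100.7), array([0.0331, 0.0391]), array([0.5143, 0.2033]))] [ 0.5134  0.2025 21.5306 33.3506] [0.48716279 0.19392413 0.22041505]
```

View pics/n1.png

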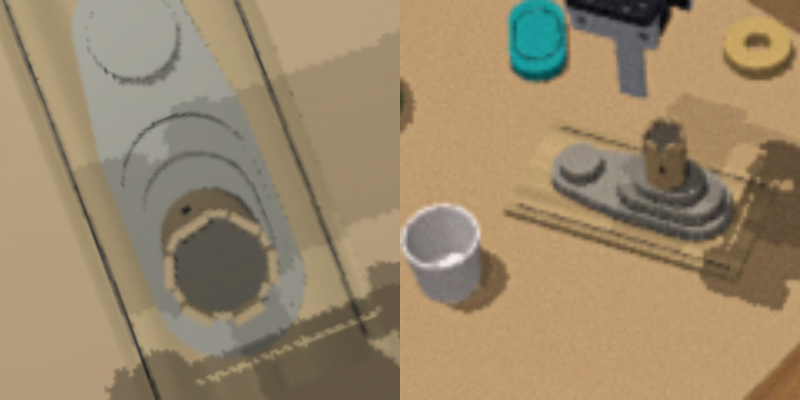

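The picture shows the full stack: knoll on its circle (left tile, 133,40), tower upright on the summit (right tile, 665,155), and the cup and tape where they were. Handing in.

```bash
python3 -c "
from workcell import robot
print(robot.close_job())"
```

```text
the job is handed in; nothing more can be done
None
```

The castle-hill model is built in the order you asked, with each piece within about 1–2 mm of its outline in the camera checks and the tower upright on the summit. I handed it in at about 34 s; the first knoll grasp closed empty and was redone, and the arm did not touch the glue pot, paper cup or tape roll.

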